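# Load the two-plate rack on the shaker, set the click dial and start it

## Robot

A 7-joint arm with a two-finger parallel gripper is mounted at the origin on the work surface. World frame = base frame: x ahead of the robot, y to its left, z up, the work surface at z = 0. Lengths are in mm, angles in rad, forces in N, time in s.
With the tool pointing down it reaches from about 400 to 875 mm from the base axis. Payload 6.5 kg.
Tool frame: the origin (TCP) lies midway between the tips of the shut fingers; the grasp point (between the pads) lies 19 mm behind it; z points along the fingers, y is the direction in which the jaws open and shut (so a half turn about z gives the same grasp; the last joint's range is limited). The gripper opens to 88 mm and grips with 3 to 60 N. Pads are 18 mm wide; open, the fingers measure 123 mm over their backs; the gripper's body (75 mm by 187 mm) begins 45 mm behind the grasp point.
Start: joints at [1.14, 0.536, -0.004, 1.538, 0.003, 1.067, -0.071], TCP at [231.891, -607.22, 238.716] pointing down, gripper open.
Joint ranges: [-2.7, 2.7], [-0.37, 2.16], [-1.27, 1.26], [0.24, 2.4], [-1.31, 4.45], [0.19, 1.91], [-2.76, 2.76]. Speed limits (rad/s): [2.39, 2.39, 3.14, 3.14, 3.14, 3.14, 3.14].

## Interface

Orientations are given as a rotation vector (axis times angle).
In Python, from rig import * gives the robot as it stands. Calls block until the motion is done:
- goto(position, orientation): joint-space move of the TCP to a pose.
- servo_line(position, rot=None, speed=150, until_force=None): straight line of the TCP; rot=None keeps the orientation; speed is the mean speed in mm/s. With until_force (N) it stops when the force on the tool has changed by that much, and returns True; else False.
- movej(angles): joint-space move.
- set_gripper(opening, strength=None): finger opening in mm; strength is the grip in N (None keeps the last); returns when the fingers have stopped.
- sleep(seconds).
- ik(position, orientation): joint angles nearest the present ones, or None.
- get_obs(): the state.
- capture(name): name is "scene" or "top" or "wrist"; returns the picture (400x640x3 uint8, blue, green, red); there is no depth.
- get_calibration(name): a dict with "K" (3x3 intrinsics, pixels), "R" (3x3) and "t" (3): a world point X has camera coordinates R X + t. Camera axes: x right, y down, z forward; pixel columns grow to the right and rows downward; lengths in mm; the calibration is good to about 2 mm. A picture is of the moment at which its call begins: read the wrist's pose just before it. get_calibration takes no time and is no camera call; for the wrist camera it gives the pose at the moment of the call.
A pose or a line that the arm cannot do raises PlanningError and nothing moves.
- close_job(): hands the job in, once; it reports no verdict.
The state is a dict: "time": time; "qpos": joint angles; "dq": joint speeds; "tau": joint torques, N m; "tool_pos": TCP position; "eef_rot": TCP orientation; "contact_force": force on the tool from outside, world axes, zero at the start; "moment": the same for the moment, N m; "finger_gap": finger opening in mm.
Only numpy, scipy, OpenCV 4.12 (cv2) and the standard library are available. Lean on these libraries where they do the work, as an engineer would, in place of code of your own. Each camera call takes 0.05 s, during which the arm holds its last target. There are 200 camera calls.

## Task

Set up the shaker: lower the plain plate over the platform's four posts until it lies flat on the platform, then the plate with wells on top of it over the same posts, without dropping either. Then turn the dial clockwise to exactly the fifth click from its zero stop (the second long tick), and after that press the start button. Leave everything else on the bench where it is.

Things in the scene. Friction and masses are not known exactly. Their poses are not given: they have to be found in the camera images.
- base_plate: The plain plate: white block plate 124 (own x) x 56 (own y) x 24 mm, about 0.15 kg, flat on the bench; grip it across the 56 mm at its middle. Four upright 12 mm through holes at own x = +-50, y = +-17 mm. Origin: centre of underside, z up. A half turn about z makes no difference. Its top is blank between the corner holes.
- well_plate: The plate with wells: white block plate 124 (own x) x 56 (own y) x 24 mm, about 0.15 kg, flat on the bench; grip it across the 56 mm at its middle. Four upright 12 mm through holes at own x = +-50, y = +-17 mm. Origin: centre of underside, z up. A half turn about z makes no difference. Eight round dark wells (16 mm) in the middle of its top; not for the posts.
- shaker: White bench shaker, 230 x 240 mm, fixed, turned a little either way. Origin on the bench under its middle; x to its back, y to its left, z up. On top an aluminium platform with four posts; towards the robot a console whose face slopes 25 degrees from level, carrying a black dial and a round grey start button.
- platform (a point): Centre of the platform's top face (100 x 200 mm), 90 mm above the bench; x to the shaker's back, y to its left, z up. Four steel posts, 8 mm thick with tapered tips, 62 mm high, stand at x = +-17, y = +-50 mm of it: a plate goes on with its own x along this y. With both plates on, the upper one's top is 48 mm above this point.
- dial_grip (a point): Where to grip the dial: on its axis, 27 mm off the console face. The axis leans 25 degrees from vertical towards the robot. Dial: 46 mm disc with a grip bar 44 mm long, 13 mm thick, up to 40 mm off the face. z: out along the axis; x: along the bar to its white pointer line; y: across the bar (pinch this way). Turns with the dial.
- dial (a joint): Dial angle, rad, growing clockwise as seen facing the console. 0 is the zero stop (first long tick); a click every 0.4189 rad (24 degrees) up to the ninth, 3.770 (end stop). The fifth is 2.094, at the second long tick. Starts at the stop, first or second click. Takes about 0.08 N m to pass a click; let go, it snaps to the nearest click.
- start_top (a point): Centre of the top of the round grey start button, 30 mm wide, on the console face 110 mm right of the dial as seen from the robot. z points out of the face (25 degrees from vertical); press along -z.
- start (a joint): Travel of the start button in m: 0 out, 0.006 fully in, spring return, about 5 N to press fully in.
- tip_box: Bystander, leave alone: white pipette-tip box with clear lid, 85 x 120 x 76 mm. Origin: centre of its underside.
- cryo_box: Bystander, leave alone: open white card freezer box full of small capped tubes, 130 x 130 x 51 mm. Origin: centre of its underside.
- timer: Bystander, leave alone: flat grey bench timer, 60 x 70 x 18 mm. Origin: centre of its underside.
- jar: Bystander, leave alone: small amber jar with white cap, 44 mm wide, 55 mm high. Origin: centre of its underside.
- bottle: Bystander, leave alone: white bottle, 72 mm wide, 170 mm high. Origin: centre of its underside.
Not all that is in view belongs to the job. What is shaped like the base_plate but purple is not meant.

How it is judged (in metres and radians):
On the way, in this order (a step that is already met when the one before it is completed fails the run):
1. the plain plate lies flat on the platform, over the four posts (x of base_plate in the frame of platform between -0.0035 and 0.0035 m and y of base_plate in the frame of platform between -0.0035 and 0.0035 m and z of base_plate in the frame of platform between -0.0025 and 0.0025 m and angle between the x axis of base_plate and the y axis of platform, either way round below 0.06 rad and angle between base_plate's own z axis and vertical below 0.04 rad), for 0.2 s.
2. the plate with wells lies flat on the plain plate, over the same posts (all of step 1 and x of well_plate in the frame of platform between -0.0035 and 0.0035 m and y of well_plate in the frame of platform between -0.0035 and 0.0035 m and z of well_plate in the frame of platform between 0.0215 and 0.0265 m and angle between the x axis of well_plate and the y axis of platform, either way round below 0.06 rad and angle between well_plate's own z axis and vertical below 0.04 rad), for 0.2 s.
3. the dial stands at its fifth click (value of joint dial between 1.9944 and 2.1944 rad), for 0.3 s.
4. the start button is pressed in, with the dial at its fifth click and both plates in place (all of step 2 and all of step 3 and value of joint start above 0.004 m), for 0.06 s.
At the end, for the whole second after the job is handed in: Both plates at rest over the posts, plain one on the platform, welled one on it: heights within 2.5 mm, centred within 3.5 mm, square within 0.06 rad, level within 0.04 rad; dial at rest within 0.1 rad of its fifth click (2.094); start button pressed last and out again (all of step 2 and all of step 3 and value of joint start below 0.002 m and linear speed of each of base_plate, well_plate below 0.02 m/s and velocity of joint dial between -0.1 and 0.1 rad/s); the robot touches nothing.
It fails at once if a bystander is moved by more than 30 mm (distance of any of tip_box, cryo_box, timer, jar, bottle from where it was at the start of the episode above 0.03 m).
It fails at once if a plate is dropped (it moves faster than 0.5 m/s with no finger on it) ((linear speed of base_plate above 0.5 m/s and contact force between the fingers and base_plate below 0.1 N) or (linear speed of well_plate above 0.5 m/s and contact force between the fingers and well_plate below 0.1 N)).
It also fails if it takes over 72 s, if anything falls off the work surface, if the arm or the gripper's body presses on something with over 40 N, if the wrist force passes 120 N, or if a joint passes its speed limit or range.

## Working session

There is one attempt and no reset: what is moved stays moved. The work goes in short steps, each a Python script; the robot and the scene stay as the last script left them, time stands still between calls to the robot, and variables do not carry over. Pictures are saved under pics/ and viewed, about 8 in all and at most 12, crops included, and the job is handed in when it is done.

```bash
mkdir -p pics; ls
python3 - <<'E'
from rig import *
import cv2,numpy as np
for n in("scene","top"):
    im=capture(n); cv2.imwrite(f"pics/{n}0.png",im)
    c=get_calibration(n); print(n,c)
o=get_obs();print(o)
E
```

```text
pics
scene {'K': array([[378.79772257,   0.        , 321.79525232],
       [  0.        , 378.79772257, 198.86885562],
       [  0.        ,   0.        ,   1.        ]]), 'R': array([[ 0.72759228,  0.6859056 , -0.01195769],
       [ 0.42278977, -0.46207594, -0.77957336],
       [-0.5402391 ,  0.56215597, -0.62619676]]), 't': array([-276.16655529, -152.80745689, 1266.53583574])}
top {'K': array([[506.27702379,   0.        , 325.30326044],
       [  0.        , 506.27702379, 194.54052029],
       [  0.        ,   0.        ,   1.        ]]), 'R': array([[-2.05209035e-02, -9.99780247e-01, -4.28375459e-03],
       [-9.76925146e-01,  2.09625086e-02, -2.12550776e-01],
       [ 2.12593866e-01, -1.76826393e-04, -9.77140633e-01]]), 't': array([ -59.11408536,  448.49410766, 1479.9996167 ])}
{'time': 0.1, 'qpos': array([ 1.13978306,  0.53707346, -0.0043925 ,  1.53872868,  0.00263237,
        1.06729667, -0.07119787]), 'dq': array([-0.00056145, -0.000806  , -0.00011025, -0.00324636, -0.00073006,
       -0.00143452,  0.00069112]), 'tau': array([ 2.35812295e-03, -5.72081423e+01,  9.94011238e-01, -2.52232862e+01,
       -5.61469153e-02,  1.34214046e-02,  3.41839223e-05]), 'tool_pos': array([ 231.66909215, -606.74699355,  237.95591281]), 'eef_rot': array([-3.08804486e+00, -5.69690737e-01,  6.76981108e-04]), 'contact_force': array([ 0.16732668,  0.01988285, -0.02133272]), 'moment': array([ 0.03388814, -0.03162793,  0.04197543]), 'finger_gap': 88.33435525763291}
```

View pics/top0.png

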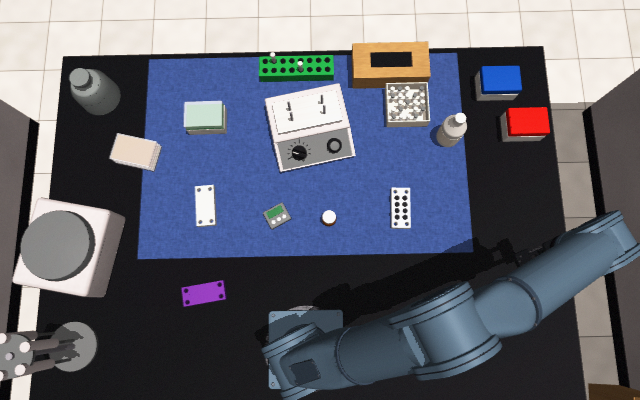

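View pics/scene0.png

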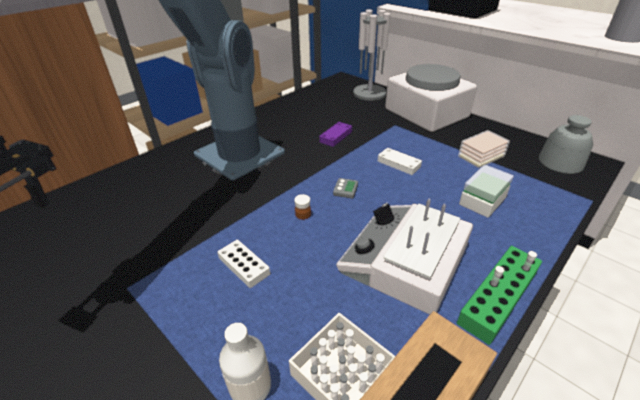

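```bash
cat > h.py <<'E'
from rig import *
import cv2,numpy as np
from scipy.spatial.transform import Rotation as Ro
def ray(c,px,z):
    "pixel(s) -> world points on plane at height z"
    px=np.atleast_2d(np.asarray(px,float)); d=np.c_[px,np.ones(len(px))]@np.linalg.inv(c["K"]).T@c["R"]
    o=-c["R"].T@c["t"]; return o+d*((z-o[2])/d[:,2])[:,None]
def proj(c,X):
    p=(np.atleast_2d(X)@c["R"].T+c["t"])@c["K"].T; return p[:,:2]/p[:,2:]
def down(a):
    "rotvec: tool pointing down, tool x at world angle a"
    x=[np.cos(a),np.sin(a),0]; z=[0,0,-1]
    return Ro.from_matrix(np.c_[x,np.cross(z,x),z]).as_rotvec()
def cap(n,name=None):
    c=get_calibration(n); im=capture(n)
    if name: cv2.imwrite(f"pics/{name}.png",im)
    return c,im
E
python3 - <<'E'
from h import *
c,im=cap("top")
hsv=cv2.cvtColor(im,cv2.COLOR_BGR2HSV)
m=((hsv[...,1]<70)&(hsv[...,2]>150)).astype(np.uint8)
n,l,s,ce=cv2.connectedComponentsWithStats(m)
for i in range(1,n):
    if s[i,4]>150 and 130<ce[i][0]<480: print(s[i],ce[i].round(1),ray(c,ce[i],24)[0].round(1))
    
for nm,px in(("base",(205,205)),("well",(401,208))):
    w=m.copy(); k=np.zeros_like(m);cv2.rectangle(k,(px[0]-20,px[1]-30),(px[0]+20,px[1]+30),1,-1)
    pts=np.argwhere(m*k)[:,::-1]; W=ray(c,pts,24)[:,:2].astype(np.float32); r=cv2.minAreaRect(W); print(nm,r)
for nm,px,z in(("platform c",(309,110),90),("dial",(299,153),60),("button",(334,146),45)): print(nm,ray(c,px,z)[0].round(1))
wc=get_calibration("wrist");o=get_obs()
T=Ro.from_rotvec(o["eef_rot"]).as_matrix()
print("cam in tool",(T.T@(-wc["R"].T@wc["t"]-o["tool_pos"])).round(1),(wc["R"]@T).round(3),wc["K"].round(1))
for a in(0,np.pi/2,-np.pi/2,np.pi):
  for p in((450,300,250),(450,-250,250),(680,0,250)): print(a,p,ik(p,down(a)))
E
```

```text
[    0     0   640   332 45121] [286.   56.9] [914.2  50.3  24. ]
[ 265   83   91   89 3725] [307.7 115.9] [709.  -17.7  24. ]
[ 386   82   44   40 1151] [406.6 103.4] [ 744.2 -333.7   24. ]
[184 101  38  26 952] [202.5 113.3] [725.1 316.7  24. ]
[444 113  23  25 359] [455.9 125.2] [ 667.6 -485.5   24. ]
[ 110  133   52   38 1329] [135.1 151.4] [603.3 523.8  24. ]
[195 185  21  41 737] [204.5 205.1] [427.4 301.3  24. ]
[391 187  20  41 583] [400.4 207.3] [ 407.6 -296.7   24. ]
[442 309  32  44 491] [457.9 330.5] [  41.4 -443.9   24. ]
[270 311  37  12 165] [285.4 314. ] [98.2 55.3 24. ]
base ((428.1393127441406, 301.40057373046875), (125.49832153320312, 58.27958297729492), 4.447021961212158)
well ((408.5703430175781, -296.9745788574219), (57.99086380004883, 124.44255828857422), 87.24507141113281)
platform c [702.5 -24.3  90. ]
dial [575.9   9.   60. ]
button [600.7 -98.5  45. ]
cam in tool [  83.     0.7 -147.1] [[ 0.001  1.     0.001]
 [-0.947  0.001 -0.322]
 [-0.322 -0.001  0.947]] [[316.8   0.  318.3]
 [  0.  316.8 198.9]
 [  0.    0.    1. ]]
0 (450, 300, 250) [ 0.14493395  0.592
[... 671 characters left out ...]
, 250) [ 0.11358739  0.56114705 -1.0704061   1.77482289  0.54089211  1.13563258
  2.00984474]
-1.5707963267948966 (450, -250, 250) [ 0.23039002  0.29406515  0.22939704  1.89270472 -0.08033848  0.96362025
 -2.64542805]
-1.5707963267948966 (680, 0, 250) [-0.67991353  0.8295157   1.08897263  1.47901886 -0.74851354  1.28858495
 -2.65656163]
3.141592653589793 (450, 300, 250) [ 0.09766061  0.54731969 -1.04221108  1.77554332  0.52117089  1.12565943
  0.45516995]
3.141592653589793 (450, -250, 250) [ 0.9919848   0.37861245 -0.71109007  1.84978054  0.28740976  1.01796356
  1.73379749]
3.141592653589793 (680, 0, 250) [ 0.39968202  0.69819814 -0.76248409  1.4042221   0.48999036  1.23299886
  1.16384829]
```

Run:
```python
from h import *
import pickle
V=[]
for i,a in enumerate((103,-77)):
    goto([700,-24,235],down(np.radians(a))); sleep(.3)
    c,im=cap("wrist",f"plat{i}"); V.append((c,im)); o=get_obs();print(o["tool_pos"].round(1),o["time"],o["qpos"].round(2))
pickle.dump(V,open("v.pkl","wb"))
cv2.imwrite("pics/two.png",np.vstack([V[0][1][:300],V[1][1][:300]]))
```

```text
[700.  -24.2 235. ] 3.1417 [ 0.34  0.71 -0.61  1.36  0.41  1.2  -0.08]
[700. -24. 235.] 3.7417 [ 0.34  0.71 -0.61  1.36  0.41  1.2  -0.08]
```

View pics/two.png

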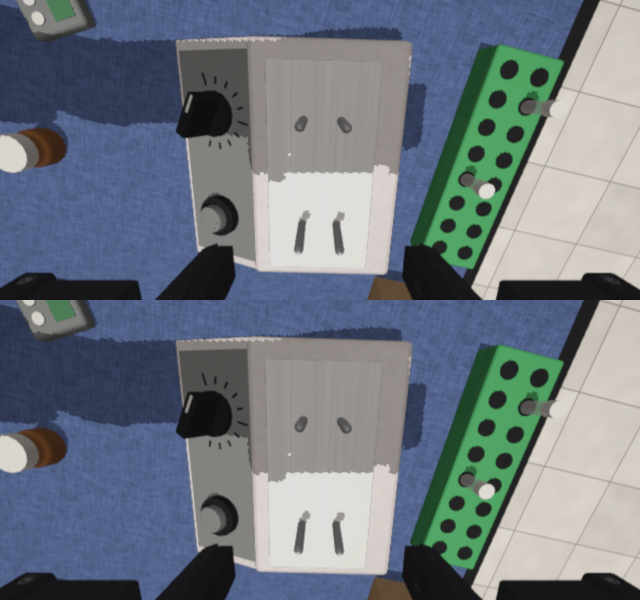

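Run:
```python
from h import *
import pickle
c,im=pickle.load(open("v.pkl","rb"))[0]
for z,P in((152,[(298,130),(349,130),(299,253),(341,253)]),(90,[(304,118),(340,120),(306,213),(340,214)])):
    W=ray(c,P,z)[:,:2]; print(z,W.round(1).tolist(),W.mean(0).round(1)); print([np.linalg.norm(W[i]-W[j]).round(1) for i,j in((0,1),(2,3),(0,2),(1,3))])
A=cv2.resize(im[95:275,285:360],None,fx=5,fy=3.3,interpolation=cv2.INTER_CUBIC)[:594]
B=cv2.resize(im[55:255,165:265],None,fx=3,fy=2.97,interpolation=cv2.INTER_CUBIC)[:594]
cv2.imwrite("pics/crop.png",np.hstack([A,B])); print(A.shape,B.shape)
```

```text
152 [[672.0, 28.0], [707.5, 36.2], [693.0, -68.2], [726.3, -60.4]] [699.7 -16.1]
[np.float64(36.4), np.float64(34.2), np.float64(98.4), np.float64(98.4)]
90 [[672.7, 31.9], [704.6, 37.4], [693.9, -56.8], [726.9, -50.3]] [699.5  -9.4]
[np.float64(32.3), np.float64(33.6), np.float64(91.2), np.float64(90.5)]
(594, 375, 3) (594, 300, 3)
```

View pics/crop.png

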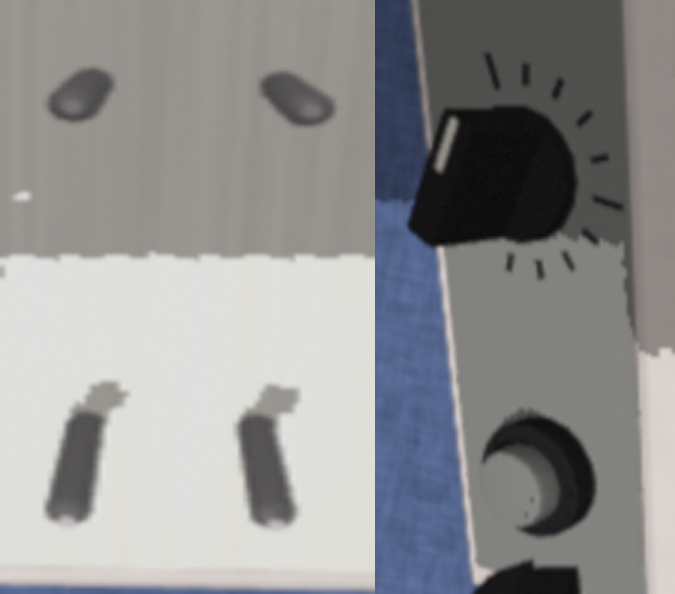

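```bash
cat >> h.py <<'E'
def platform(c,P):
    "P: post tips in order (-x,+y),(+x,+y),(-x,-y),(+x,-y) pixels -> centre, yaw"
    W=ray(c,P,152)[:,:2]; M=np.array([(-17,50),(17,50),(-17,-50),(17,-50)],float)
    ctr=W.mean(0); q=(W-ctr)@[1,1j]; yaw=np.angle(np.vdot(M@[1,1j],q))
    R=np.array([[np.cos(yaw),-np.sin(yaw)],[np.sin(yaw),np.cos(yaw)]])
    return ctr,yaw,((W-ctr)@R-M).round(1).tolist()
def plate(c,im,x0=None):
    "white plate's centre/angle (long axis) at z=24 in the picture, nearest to x0"
    hsv=cv2.cvtColor(im,cv2.COLOR_BGR2HSV); m=((hsv[...,1]<60)&(hsv[...,2]>125)).astype(np.uint8)
    best=None
    for k in cv2.findContours(m,cv2.RETR_EXTERNAL,cv2.CHAIN_APPROX_NONE)[0]:
        if cv2.contourArea(k)<3000: continue
        W=ray(c,k[:,0]+0.0,24)[:,:2].astype(np.float32); r=cv2.minAreaRect(W)
        d=np.hypot(*(np.array(r[0])-x0))
        if best is None or d<best[0]: best=(d,r,k)
    d,r,k=best; b=cv2.boxPoints(r); e=[b[1]-b[0],b[2]-b[1]]; e=max(e,key=np.linalg.norm)
    a=np.arctan2(e[1],e[0]); a=(a+np.pi/2)%np.pi-np.pi/2
    # holes
    f=np.zeros_like(m); cv2.drawContours(f,[k],-1,1,-1); h=cv2.erode(f,np.ones((3,3)))*(1-m)
    n,l,s,ce=cv2.connectedComponentsWithStats(h.astype(np.uint8))
    H=ray(c,ce[1:],24)[:,:2]; R=np.array([[np.cos(a),-np.sin(a)],[np.sin(a),np.cos(a)]])
    L=(H-r[0])@R; keep=(abs(abs(L[:,0])-50)<6)&(abs(abs(L[:,1])-17)<6)&(s[1:,4]>30)
    return np.array(r[0]),a,r[1],L[keep].round(1).tolist(),H[keep].mean(0)
E
python3 - <<'E'
from h import *
import pickle
c,im=pickle.load(open("v.pkl","rb"))[0]
print(platform(c,[(300,126.2),(347.2,126.5),(298.4,252.3),(339.8,252.3)]))
a=np.radians(184.4)
goto([428,301,180],down(a)); sleep(.3)
c,im=cap("wrist","b1"); o=get_obs(); print(o["tool_pos"].round(1),o["time"])
print(plate(c,im,(428,301)))
goto([408,-297,180],down(np.radians(180-2.8))); sleep(.3)
c,im2=cap("wrist","w1");o=get_obs(); print(o["tool_pos"].round(1),o["time"]); print(plate(c,im2,(408,-297)))
cv2.imwrite("pics/bw.png",np.vstack([im[:300],im2[:300]]))
E
```

```text
(array([699.02582334, -14.62548358]), np.float64(0.1988513644379035), [[0.4, -0.2], [-0.1, 0.5], [0.0, -0.7], [-0.3, 0.3]])
[428.3 300.8 180. ] 5.6667
(array([427.26629639, 303.13150024]), np.float32(0.07420325), (126.73406982421875, 58.184906005859375), [[-51.3, -16.4], [-51.1, 16.3]], array([376.19832158, 299.28640355]))
[ 408.2 -296.8  180. ] 8.1583
(array([ 407.39968872, -295.37380981]), np.float32(-0.040726066), (58.202449798583984, 126.93692016601562), [[-51.2, -16.4], [-51.3, 16.3]], array([ 356.20696645, -293.32105997]))
```

View pics/bw.png

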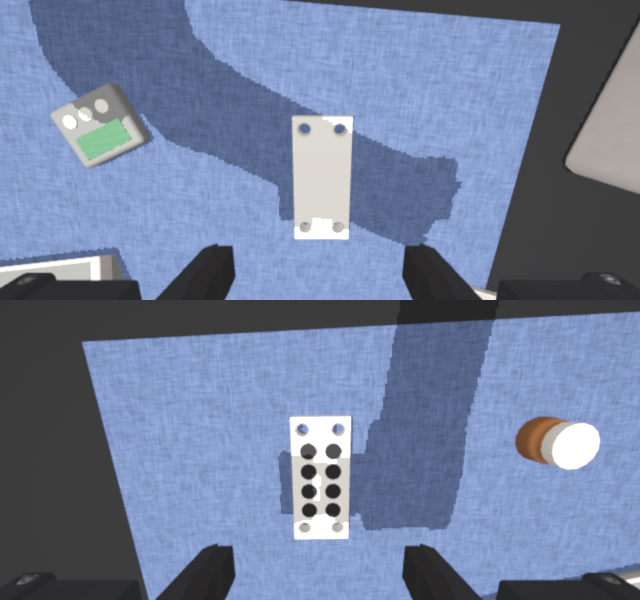

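Run:
```python
from h import *
import pickle
a=np.pi+0.0742
goto([427.4,302.4,100],down(a)); servo_line([427.4,302.4,4],speed=80,until_force=8)
print(get_obs()["tool_pos"].round(1))
set_gripper(40,30); sleep(.2); o=get_obs(); print(o["finger_gap"],o["contact_force"].round(1),o["tool_pos"].round(1))
servo_line([427.4,302.4,100],speed=100); sleep(.3)
c,im=cap("wrist","hand1"); o=get_obs(); print(o["finger_gap"],o["tool_pos"].round(1),o["time"],o["contact_force"].round(1))
pickle.dump((c,im,o["tool_pos"],o["eef_rot"]),open("hand1.pkl","wb"))
```

```text
[427.7 302.7   4.4]
55.562727860794745 [-0.1  0.2  1.6] [427.5 302.5   4.1]
55.742962147822425 [427.3 302.4  99.8] 13.9167 [-0.5  0.4 -1.9]
```

View pics/hand1.png

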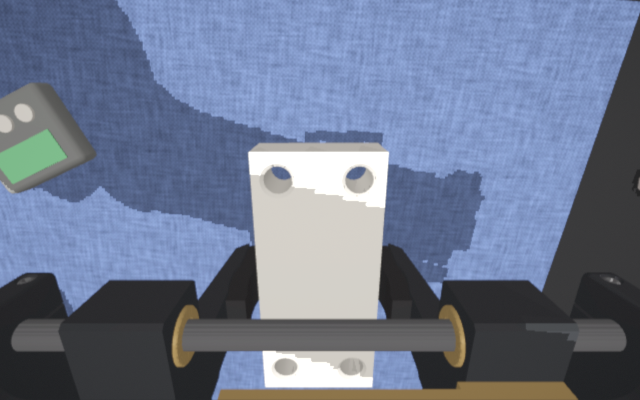

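Run:
```python
from h import *
import pickle
c,im,p,r=pickle.load(open("hand1.pkl","rb"))
T=Ro.from_rotvec(r).as_matrix()
for P in([(249.5,151.5),(387.5,151.5),(262.5,386.5),(373.5,386.5)],[(277.5,180),(359.5,179.5),(286,366.5),(351,366.5)]):
    L=(ray(c,P,p[2]+20)-p)@T; print(L.round(1)[:,:2].tolist(),L.mean(0).round(2))
```

```text
[[61.6, -28.5], [61.6, 27.1], [-63.0, -30.2], [-63.0, 28.4]] [ -0.68  -0.79 -20.  ]
[[49.7, -17.7], [50.0, 16.3], [-49.4, -17.3], [-49.4, 16.1]] [  0.21  -0.66 -20.  ]
```

Run:
```python
from h import *
a=0.1989+np.pi/2
servo_line([427.4,302.4,230],speed=200)
goto([699.7,-14.3,230],down(a)); servo_line([699.7,-14.3,162],speed=80); sleep(.3)
c,im=cap("wrist","pre1"); o=get_obs(); print(o["tool_pos"].round(1),o["time"],o["contact_force"].round(1),o["finger_gap"])
cv2.imwrite("pics/pre1c.png",cv2.resize(im[130:400,230:410],None,fx=2.2,fy=2.2,interpolation=cv2.INTER_CUBIC))
```

```text
[699.8 -14.3 162.2] 17.6083 [-0.3  0.5 -1.9] 55.824070762915746
```

View pics/pre1c.png

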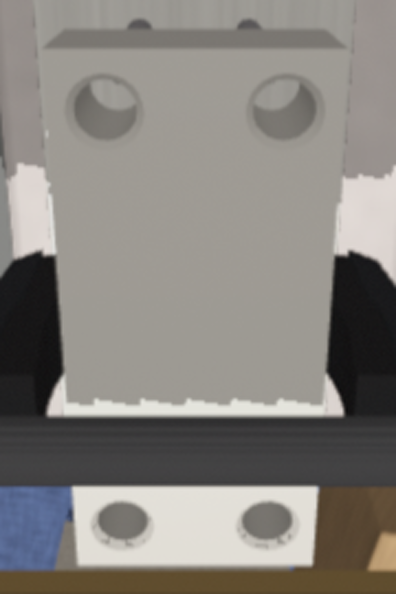

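Run:
```python
from h import *
for z,s in((140,30),(97,60)):
    hit=servo_line([699.7,-14.3,z],speed=s,until_force=6); o=get_obs(); print(z,hit,o["tool_pos"].round(1),o["contact_force"].round(1),o["moment"].round(2),o["time"])
    if hit: break
```

```text
140 False [699.8 -14.2 140.2] [-0.8 -0.2 -1.2] [-0.1  -0.09  0.01] 18.4917
97 False [700.  -14.2  97.3] [ 1.  -0.2 -1.5] [-0.01 -0.06 -0.02] 19.3583
```

Run:
```python
from h import *
hit=servo_line([699.7,-14.3,92.5],speed=15,until_force=5); o=get_obs(); print(hit,o["tool_pos"].round(1),o["contact_force"].round(1))
set_gripper(70); sleep(.3); o=get_obs(); print(o["tool_pos"].round(1),o["contact_force"].round(1),o["finger_gap"])
set_gripper(80); servo_line([699.7,-14.3,235],speed=150); sleep(.3)
c,im=cap("wrist","placed1"); print(get_obs()["time"])
cv2.imwrite("pics/p1c.png",cv2.resize(im[50:280,250:390],None,fx=2.5,fy=2.5,interpolation=cv2.INTER_CUBIC))
import pickle; pickle.dump((c,im),open("p1.pkl","wb"))
# well plate grasp
W=np.array([407.6,-296.0]); a=np.pi-0.0407
goto([*W,130],down(a)); servo_line([*W,4],speed=80,until_force=8); print(get_obs()["tool_pos"].round(1))
set_gripper(40,30); sleep(.2); servo_line([*W,100],speed=120); sleep(.3)
c,im=cap("wrist","hand2"); o=get_obs(); print(o["finger_gap"],o["tool_pos"].round(1),o["time"])
pickle.dump((c,im,o["tool_pos"],o["eef_rot"]),open("hand2.pkl","wb"))
A=cv2.imread("pics/p1c.png"); B=cv2.resize(im[130:400,240:400],None,fx=2.1,fy=2.1)
k=max(len(A),len(B)); A=cv2.copyMakeBorder(A,0,k-len(A),0,0,0);B=cv2.copyMakeBorder(B,0,k-len(B),0,0,0)
cv2.imwrite("pics/mix.png",np.hstack([A,B])); print(A.shape)
```

```text
True [700.2 -14.3  94.1] [-0.7 -0.1  5. ]
[699.2 -14.4  92.7] [-0.7  0.6  0.3] 70.04432219675235
22.175
[ 407.8 -296.2    4.4]
56.02333913675505 [ 407.5 -295.9   99.7] 27.4333
(575, 350, 3)
```

View pics/mix.png

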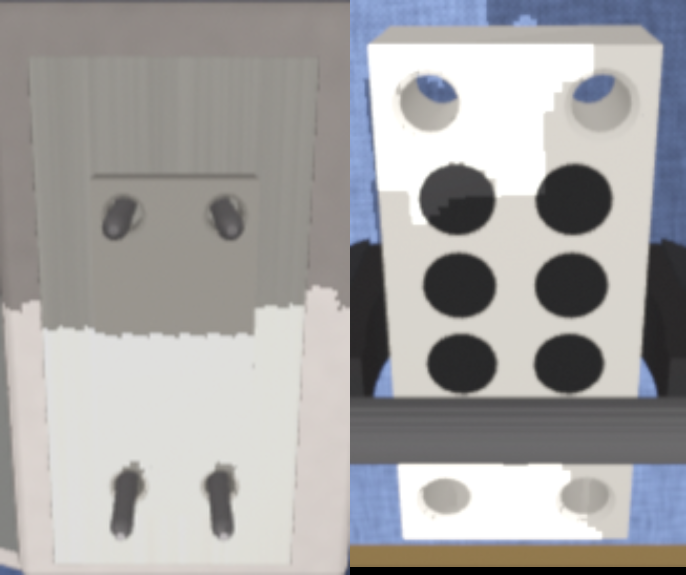

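Run:
```python
from h import *
import pickle
a=0.1989+np.pi/2; P=[699.9,-14.6]
o=get_obs()["tool_pos"]; servo_line([o[0],o[1],230],speed=200)
goto([*P,230],down(a)); servo_line([*P,162],speed=80); sleep(.2)
for z,s,f in((140,30,6),(122,40,6),(116.5,15,5)):
    hit=servo_line([*P,z],speed=s,until_force=f); o=get_obs(); print(z,hit,o["tool_pos"].round(1),o["contact_force"].round(1),o["time"])
    if hit: break
if o["tool_pos"][2]<119.5:
    set_gripper(70); sleep(.2); set_gripper(80); o=get_obs(); print(o["tool_pos"].round(1),o["contact_force"].round(1))
    servo_line([*P,235],speed=150); sleep(.2)
    c,im=cap("wrist","placed2"); pickle.dump((c,im),open("p2.pkl","wb")); print(get_obs()["time"])
    # look squarely at the console: tool tilted 25 deg along the face normal
    A=cv2.resize(im[50:280,250:390],None,fx=2.5,fy=2.5,interpolation=cv2.INTER_CUBIC); cv2.imwrite("pics/p2c.png",A)
```

```text
140 False [700.  -14.5 140.2] [-0.6  0.5 -1.9] 31.85
122 False [699.9 -14.5 121.9] [ 0.  -0.1 -1.4] 32.45
116.5 True [700.2 -14.5 118.2] [-1.2  0.   5.9] 32.7917
[699.3 -14.7 116.9] [0.  0.6 0.2]
34.9417
```

Run:
```python
from h import *
import pickle
y=0.1989
goto([565,-20,235],down(np.pi+y)); sleep(.3)
c,im=cap("wrist","con"); o=get_obs(); print(o["tool_pos"].round(1),o["time"],o["qpos"].round(2))
pickle.dump((c,im),open("con.pkl","wb"))
p=proj(c,[[576,9,60],[600,-98,50]]); print(p)
x0,y0=(p.mean(0)-[110,65]).astype(int); x0=max(x0,0);y0=max(y0,0); print(x0,y0)
A=cv2.resize(im[y0:y0+150,x0:x0+220],None,fx=3.6,fy=3.6,interpolation=cv2.INTER_CUBIC)
cv2.imwrite("pics/con_c.png",A); print(A.shape)
```

```text
[565.1 -19.9 235. ] 36.5333 [ 0.71  0.64 -1.08  1.73  0.61  1.15  1.23]
[[343.34308906 192.0278002 ]
 [242.65564534 191.37288136]]
182 126
(540, 792, 3)
```

View pics/con_c.png

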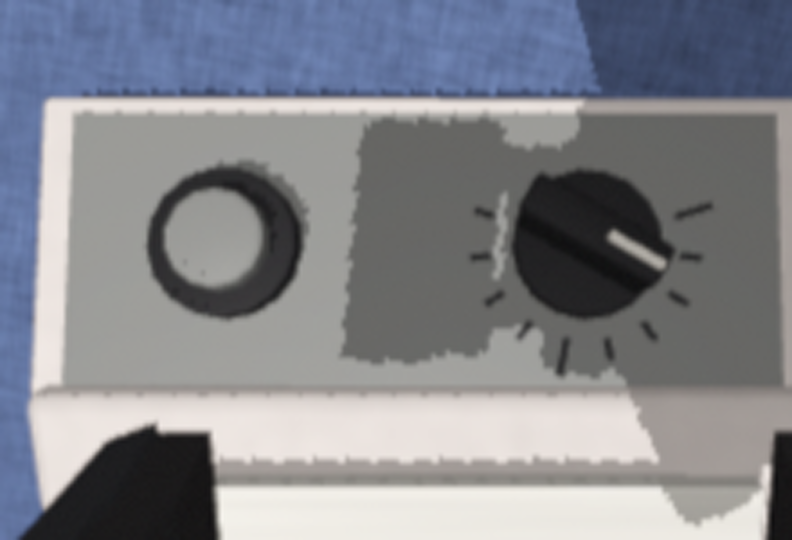

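```bash
cat > dial.py <<'E'
from h import *
import pickle
c0=pickle.load(open("v.pkl","rb"))[0][0]; c1=pickle.load(open("con.pkl","rb"))[0]
t0=np.array([(490,70),(525,73),(558,88),(585,117),(598,158),(607,200),(590,237),(568,260),(540,268),(510,262),(512,488)],float)
t1=np.array([(695,211),(691,258),(679,299),(650,331),(608,349),(563,357),(525,331),(495,300),(481,257),(484,212),(214,237)],float)
p0=(t0-[375,0])/[3,2.97]+[165,55]; p1=t1/3.6+[182,126]
P=[c["K"]@np.c_[c["R"],c["t"]] for c in(c0,c1)]
X=cv2.triangulatePoints(P[0],P[1],p0.T,p1.T); X=(X[:3]/X[3]).T
y=0.1989; s,k=np.sin(np.radians(25)),np.cos(np.radians(25))
px=np.array([np.cos(y),np.sin(y),0]); py=np.array([-np.sin(y),np.cos(y),0]); pz=np.array([0,0,1.])
n=k*pz-s*px; up=k*px+s*pz   # face normal, up the face
F=np.c_[up,py,n]
E
python3 - <<'E'
from dial import *
L=X@F; print(X.round(1).tolist()); print(L.round(1).tolist())
h=np.median(L[:10,2])
def onface(c,p,h):
    d=np.c_[p,np.ones(len(p))]@np.linalg.inv(c["K"]).T@c["R"]; o=-c["R"].T@c["t"]
    return (o+d*((h-o@n)/(d@n))[:,None])@F
print("h",h)
for c,p in((c0,p0),(c1,p1)):
    Q=onface(c,p[:10],h)[:,:2]; 
    sel=[1,2,3,4,6,7,8,9]; q=Q[sel]; A=np.c_[2*q,np.ones(len(q))]; s_=np.linalg.lstsq(A,(q**2).sum(1),rcond=None)[0]
    ctr=s_[:2]; print("ctr",ctr,"R",np.sqrt(s_[2]+ctr@ctr), "tick deg",np.degrees(np.unwrap(np.arctan2(*(Q-ctr).T[::-1]))).round(1), "world",(F@[*ctr,h]).round(1))
l1=np.array([(612,235),(663,267)])/3.6+[182,126]; Q=onface(c1,l1,h+40); print("line con",Q.round(1).tolist(),np.degrees(np.arctan2(*(Q[1]-Q[0])[1::-1])))
l0=(np.array([(438,170),(454,119)])-[375,0])/[3,2.97]+[165,55]; Q=onface(c0,l0,h+40); print("line v0",Q.round(1).tolist(),np.degrees(np.arctan2(*(Q[1]-Q[0])[1::-1])))
E
```

```text
[[565.4, 43.2, 44.5], [578.7, 44.8, 50.0], [591.0, 43.1, 54.7], [601.7, 36.2, 58.2], [608.6, 24.6, 61.7], [613.6, 11.8, 62.1], [609.0, -1.5, 59.1], [602.1, -11.9, 55.5], [591.4, -18.4, 49.1], [579.0, -20.0, 42.6], [595.9, -96.9, 64.3]]
[[528.8, -69.3, -197.5], [543.3, -70.4, -198.1], [555.9, -74.5, -198.8], [565.6, -83.4, -199.6], [571.1, -96.2, -198.3], [573.5, -109.7, -198.9], [565.8, -121.8, -198.6], [556.2, -130.7, -198.2], [542.9, -134.9, -199.0], [528.8, -134.0, -199.6], [539.2, -212.7, -180.5]]
h -198.73606987955762
ctr [ 539.4141672  -102.91155518] R 32.59949432018345 tick deg [ 109.3   84.1   59.1   35.4   11.7  -11.2  -36.5  -59.8  -83.3 -107.3] world [581.9  12.3  47.9]
ctr [ 538.9472417  -102.31642844] R 32.75996514638952 tick deg [ 107.1   82.6   59.3   35.9   11.3  -12.   -35.3  -58.5  -83.1 -107.8] world [581.4  12.8  47.7]
line con [[541.5, -98.6, -158.7], [550.3, -84.8, -158.7]] 57.47364789966898
line v0 [[542.4, -100.0, -158.7], [550.9, -85.0, -158.7]] 60.57798549434153
```

```bash
cat >> dial.py <<'E'
C=np.array([581.65,12.55,47.8])
def rot(deg,sg=1):
    t=np.radians(deg); x=sg*(np.cos(t)*up+np.sin(t)*py); z=-n
    return Ro.from_matrix(np.c_[x,np.cross(z,x),z]).as_rotvec()
E
python3 - <<'E'
from dial import *
for sg in(1,-1):
    for th in(59,-14):
        for d in(17,100):
            q=ik(C+d*n,rot(th,sg)); print(sg,th,d,None if q is None else np.round(q,2))
E
```

```text
1 59 17 [ 0.38  0.63 -0.54  2.17  1.71  0.23 -2.01]
1 59 100 [ 0.45  0.42 -0.59  2.23  0.96  0.2  -1.3 ]
1 -14 17 [-0.37  0.6   0.37  2.21  4.39  0.26  0.12]
1 -14 100 [-0.34  0.37  0.34  2.27 -1.16  0.2  -0.55]
-1 59 17 [ 0.58  0.72 -0.8   2.16  1.67  0.4   1.26]
-1 59 100 [ 0.8   0.59 -1.04  2.21  1.31  0.45  1.58]
-1 -14 17 [ 0.77  0.89 -1.08  2.15  1.69  0.63  0.08]
-1 -14 100 [ 0.5   0.43 -0.64  2.22  1.02  0.22  0.52]
```

Run:
```python
from dial import *
set_gripper(45,20)
goto(C+90*n,rot(60,-1))
o=get_obs(); print(o["tool_pos"].round(1),o["qpos"].round(2),o["time"])
hit=servo_line(C+17*n,rot(60,-1),speed=80,until_force=5); o=get_obs(); print(hit,((o["tool_pos"]-C)@F).round(1),o["contact_force"].round(1))
set_gripper(5,25); sleep(.1); o=get_obs(); print(o["finger_gap"],o["contact_force"].round(1),o["moment"].round(2),o["time"],o["qpos"].round(2))
```

```text
[545.9   4.5 130.2] [ 0.77  0.61 -1.01  2.2   1.36  0.44  1.55] 37.95
False [ 0.4 -0.1 17.3] [-0.2  0.2  0.2]
12.713521875484185 [-0.8 -0.7  2.6] [-0.04  0.31 -0.05] 39.7 [ 0.65  0.77 -0.89  2.16  1.67  0.46  1.31]
```

Gripped with a 12.7 mm gap, which is the bar's thickness. Now I turn it in steps.

Run:
```python
from dial import *
def ang():
    o=get_obs(); T=Ro.from_rotvec(o["eef_rot"]).as_matrix(); b=-T[:,0]@F
    return np.degrees(np.arctan2(b[1],b[0])).round(1),((o["tool_pos"]-C)@F).round(1),o["contact_force"].round(1),o["moment"].round(2),o["qpos"][4:].round(2),round(o["time"],1)
print(ang())
for t in(36,12,-13):
    servo_line(C+17*n,rot(t,-1),speed=60); print(t,*ang())
sleep(.2); print(ang())
```

```text
(np.float64(60.0), array([ 0.1, -0.1, 17.1]), array([-0.8, -0.7,  2.6]), array([-0.04,  0.31, -0.05]), array([1.67, 0.46, 1.31]), 39.7)
36 36.0 [ 0.   0.  17.1] [-2.5 -0.5  4.1] [-0.07  0.3  -0.05] [1.67 0.51 0.9 ] 40.3
12 12.0 [-0.   0.2 17.1] [-2.3 -0.5  4.5] [ 0.02  0.33 -0.02] [1.68 0.55 0.5 ] 40.8
-13 -13.0 [-0.   0.4 17.1] [-2.8 -0.5  3.8] [0.03 0.39 0.04] [1.68 0.6  0.08] 41.4
(np.float64(-13.0), array([-0. ,  0.4, 17.1]), array([-3.1,  0.2,  4.1]), array([0.08, 0.41, 0.09]), array([1.68, 0.6 , 0.08]), 41.6)
```

Release, back off, and check the dial and plates before pressing.

Run:
```python
from dial import *
set_gripper(40); servo_line(C+95*n,speed=100)
goto([565,-20,235],down(np.pi+0.1989)); sleep(.3)
c,im=cap("wrist","con2"); print(get_obs()["time"])
A=cv2.resize(im[126:276,182:402],None,fx=2.7,fy=2.7,interpolation=cv2.INTER_CUBIC)
B=cv2.imread("pics/p2c.png"); B=cv2.resize(B,None,fx=.55,fy=.7); print(A.shape,B.shape)
B=cv2.copyMakeBorder(B,0,max(0,len(A)-len(B)),0,0,0)[:len(A)]
cv2.imwrite("pics/chk.png",np.hstack([A,B]))
for d in(5,-4,60):
  for th in(60,0,-60):
    q=ik(C-110.1*py+ (18+d)*n,rot(th,-1)); print(d,th,None if q is None else np.round(q,2))
```

```text
44.3333
(405, 594, 3) (402, 193, 3)
5 60 [ 0.95  0.88 -1.03  2.06  1.49  0.52  1.76]
5 0 [ 0.76  0.73 -0.75  2.07  1.34  0.29  0.75]
5 -60 [ 0.76  0.72 -0.74  2.07  1.34  0.28 -0.29]
-4 60 [ 0.94  0.89 -1.01  2.06  1.52  0.51  1.74]
-4 0 [ 0.74  0.74 -0.72  2.07  1.38  0.28  0.71]
-4 -60 [ 0.75  0.74 -0.73  2.07  1.39  0.29 -0.34]
60 60 [ 1.06  0.79 -1.13  2.1   1.32  0.54  1.9 ]
60 0 [ 0.92  0.66 -0.92  2.11  1.14  0.37  0.95]
60 -60 [ 0.76  0.56 -0.7   2.11  0.86  0.24  0.13]
```

View pics/chk.png

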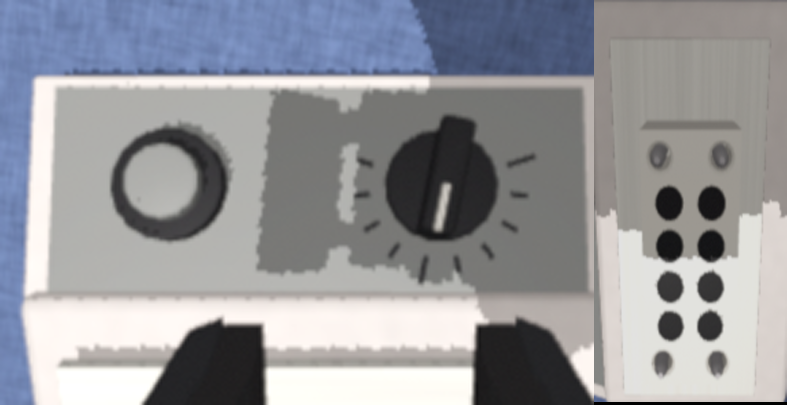

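Run:
```python
from dial import *
B=C-110.1*py+18*n; r=rot(0,-1)
set_gripper(0,20); goto(B+50*n,r); servo_line(B+8*n,r,speed=80)
hit=servo_line(B-8*n,r,speed=12,until_force=12); sleep(.2); o=get_obs(); print(hit,((o["tool_pos"]-B)@F).round(1),o["contact_force"].round(1),(o["contact_force"]@n).round(1),o["time"])
servo_line(B+60*n,r,speed=80); 
goto([565,-20,260],down(np.pi+0.1989)); sleep(.3)
c,im=cap("wrist","con3"); o=get_obs(); print(o["time"],o["contact_force"].round(1))
A=im[100:400,120:440]; c,t=cap("scene"); Bi=cv2.resize(t[180:330,320:500],None,fx=2,fy=2,interpolation=cv2.INTER_CUBIC)
cv2.imwrite("pics/fin.png",np.hstack([A,Bi]))
```

```text
True [ 0.  -0.1 -4.5] [-5.2  0.6 10. ] 11.2 47.7333
49.85 [-0.5 -0.   0.5]
```

View pics/fin.png

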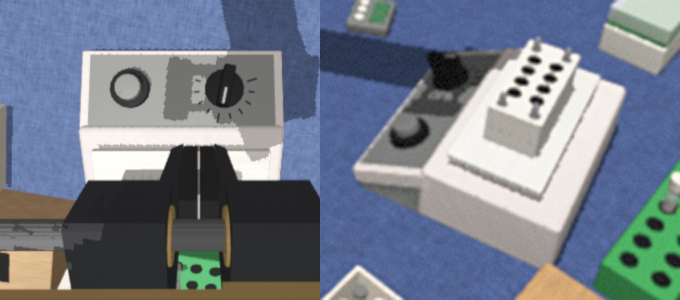

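The press stopped at 11 N, but the depth is only known to within my estimate of the button's height. I'll press once more, logging force against depth, to make sure it went fully in.

Run:
```python
from dial import *
B=C-110.1*py+18*n; r=rot(0,-1)
goto(B+40*n,r); servo_line(B+6*n,r,speed=80)
for d in(3,2,1,0,-1,-2,-3,-4,-5,-6):
    servo_line(B+d*n,r,speed=15); o=get_obs(); f=o["contact_force"]@n; print(d,((o["tool_pos"]-B)@n).round(2),f.round(1))
    if f>14: break
sleep(.1); print(get_obs()["time"])
servo_line(B+60*n,r,speed=100); o=get_obs(); print(o["time"],o["contact_force"].round(1))
```

```text
3 3.12 -0.2
2 2.0 0.1
1 1.0 0.7
0 -0.01 3.0
-1 -1.02 2.5
-2 -2.02 2.2
-3 -3.02 4.3
-4 -4.02 4.6
-5 -4.6 12.5
-6 -4.85 28.5
54.0833
54.8917 [ 0.4  0.5 -0.3]
```

Run:
```python
from rig import *
sleep(.3); close_job(); print(get_obs()["time"])
```

```text
the job is handed in; nothing more can be done
the job is handed in; nothing more can be done
```

I did the whole job and handed it in at about 55 s of the 72 s allowed. `close_job()` reported no verdict, so what follows is from my own checks.

- **Plates:** The plain plate went over the posts without catching and touched down with the TCP at 94.1 mm. The welled plate followed at 118.2 mm, about 24 mm higher as it should be. The pictures after placing each one, and again after the first press, show all four posts through the holes and the stack flat.
- **Dial:** It started at the second click. I turned it 73° clockwise, which is three clicks, and let go. The pictures after release and after the first press show the pointer at the second long tick.
- **Start button:** I pressed it twice. The first press ended at 11 N, and my estimate of the depth couldn't prove the button was fully in. The second press logged force against depth: first contact near +1 mm and a hard stop near -4.6 mm, so about 6 mm of travel, the full amount. Force peaked at 28.5 N against that stop. The picture after the first press looked normal. I took none after the second, when the arm was 60 mm clear and the tool force had returned to zero.
- **Disagreements:** The top and wrist cameras differed by about 1.7 mm on where the plates lay. I settled that by measuring the plain plate in the gripper. A second platform view meant to be turned half round came out the same as the first, because the robot treats a half turn as the same pose.

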